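# Release the swing bolt of the card press

### The job

Undo the classroom card press: turn the brass wing nut back (anticlockwise from above) until its collar is clear of the recess in the slotted lug, then swing the bolt out of the slot and fold it right down in front of the press. How far the nut is screwed in cannot be seen exactly, so feel for it: do not force the bolt while the collar is still caught by the lug, and do not run the nut up against the red end cap. Leave the scissors, glue gun and tape roll where they are.

Things in the scene. Friction and masses are not known exactly. Their poses are not given: they have to be found in the camera images.
- press: Plywood card press, fixed to the table, 240 mm deep, 260 mm wide, lid top at z = 105 mm. Origin on the table straight below the upright bolt's axis; z up; its -x axis points out of the front (roughly to the robot), the way the bolt swings out. The boards begin 20 mm on the +x side of the bolt axis. The table in front is free for the folding bolt.
- lug: Dark steel lug on the lid's front edge, fixed to the press; same origin and axes as the press. From 15 mm in front of the bolt axis to 20 mm behind it, 36 mm wide; behind, a 6 mm plate lies on the lid to 65 mm. An 11 mm slot, open to the front, takes the bolt. The rim's top, its highest part, is at z = 119.8 mm.
- recess (a point): Centre of the recess in the lug's top, on the upright bolt's axis, on the recess floor (z = 110 mm); axes as the press. The rim round it is 9.8 mm high; its front part, 9 to 11.5 mm in front of the axis and open only at the slot, catches the nut's collar. The bolt can swing out once the collar's underside is about 10.7 mm above this floor.
- pivot (a point): Pivot of the bolt: on the bolt axis, 35 mm above the table; axes as the press. The bolt swings about the y axis through it.
- swing_bolt (a joint): Hinge of the steel eyebolt, rad: 0 upright in the slot, grows as it swings out to the front, stop at 1.45, nearly level. It stays where it is left (stiff pivot, 0.22 N m: 2 N at the nut). If it takes over 5 N at the nut the collar is still caught: just under full clearance it wedges on the rim and presses far harder than you pull. Past 0.15 rad it is clear. The bolt is 8 mm thick and ends, with its cap, 143.2 mm from the pivot.
- wing_nut: Brass wing nut: collar 18 mm across, 14 mm tall; on it two flat wings making one bar 10 mm thick, 64 mm span, 14 to 40 mm above the collar's underside. Origin on the bolt axis 75 mm from the pivot; it turns with the nut (x along the wings, z to the bolt's end) but does NOT rise with it. Grip across the 10 mm, at first about 33 mm above the origin.
- thread (a point): Same point and axes as the wing nut's origin; here how the nut moves. Anticlockwise from above raises it 20 mm a turn (friction 0.08 N m). With the wings turned by a rad from the press's x axis the collar's underside is h0 + 3.183 mm x a above the recess floor. At the start a is within +-0.3; h0 is 1.0 to 7.0 mm, different each time and not measured: feel for it.
- end_cap: Red cap fixed on the bolt's end, 14 mm across, 16 mm tall; origin at its underside on the bolt axis, 127.2 mm from the pivot (z = 162.2 mm upright). It keeps the nut on the bolt: the nut's top meets it when the collar's underside is 12.2 mm above the recess floor.
- scissors: Bystander: scissors with yellow handles, 180 mm long, 12 mm tall, lying on the table to one side in front of the press.
- glue_gun: Bystander: yellow glue gun lying on its side, 160 mm x 130 mm, 34 mm tall, on the table to the other side in front of the press.
- tape_roll: Bystander: roll of amber tape, 76 mm across, 19 mm tall, lying on the lid to one side behind the lug.

How it is judged (in metres and radians):
On the way:
1. the bolt has been swung out of the slot (value of joint swing_bolt above 0.4 rad), for 0.1 s.
At the end, for the whole second after the job is handed in: the bolt is folded down in front of the press, more than 1.0 rad (57 degrees) from upright, at rest; scissors, glue gun and tape roll are within 20 mm of where they started (value of joint swing_bolt above 1 rad and velocity of joint swing_bolt between -0.05 and 0.05 rad/s and distance of each of scissors, glue_gun, tape_roll from where it was at the start of the episode below 0.02 m); the robot touches nothing.
It fails at once if the nut's collar is forced against the lug with more than 50 N (contact force between wing_nut and lug above 50 N).
It fails at once if the nut is run up hard against the red end cap (more than 20 N on the cap) (contact force between wing_nut and end_cap above 20 N).
It fails at once if the scissors are moved more than 20 mm (distance of scissors from where it was at the start of the episode above 0.02 m).
It fails at once if the glue gun is moved more than 20 mm (distance of glue_gun from where it was at the start of the episode above 0.02 m).
It fails at once if the tape roll is moved more than 20 mm (distance of tape_roll from where it was at the start of the episode above 0.02 m).
It also fails if it takes over 72 s, if anything falls off the work surface, if the arm or the gripper's body presses on something with over 40 N, if the wrist force passes 120 N, or if a joint passes its speed limit or range.

### The arm

A 6-joint arm with a two-finger parallel gripper is mounted at the origin on the work surface. World frame = base frame: x ahead of the robot, y to its left, z up, the work surface at z = 0. Lengths are in mm, angles in degrees, forces in N, time in s.
With the tool pointing down it reaches from about 350 to 850 mm from the base axis. Payload 8.1 kg.
Tool frame: the origin (TCP) lies at the very end of the fingers, on their centre line; the grasp point (between the pads) lies 19 mm behind it (r.grip_depth is the distance from the TCP to the grasp point, in mm); y points along the fingers, z is the direction in which the jaws open and shut, and the axes are right-handed (so a half turn about y gives the same grasp; the last joint's range is limited). The gripper opens to 85 mm and grips with 20 to 120 N. Pads are 22 mm wide; open, the fingers measure 114 mm over their backs; the gripper's body (76 mm by 85 mm) begins 54 mm behind the grasp point. The pads swing forward as they close: fully open they stand 13 mm farther back than shut.
Start: joints at [-68.721, 7.471, 85.268, -0, 87.261, -4.893], TCP at [264.667, -538.476, 231.292] pointing down, gripper open.
Joint ranges: [-169.43, 169.43], [-51.17, 129.36], [1.28, 143.12], [-76.62, 256.62], [0, 156.53], [-152.29, 152.29]. Speed limits (degrees/s): [136.94, 136.94, 159.86, 180, 180, 180].

### API

Orientations are given as [roll, pitch, yaw] about the fixed x, y, z axes, in that order (R = Rz(yaw) Ry(pitch) Rx(roll)).
In Python, from bench import readout, eyes, r gives the robot as it stands. The module is installed in compiled form; this text tells all that it offers.
- The arm moves only by the tool move_arm, never from a script. Its argument "motion" is text: rows parted by semicolons, each of 6 numbers parted by spaces: the shift along the world's x, y, z in cm, then the turn, a rotation vector about the world's x, y, z in degrees. A call has 1 to 10 rows; each row is the pose to reach, as a shift and turn from the pose commanded when the call began; what a row does not reach only later rows make up. A row lasts 1/12 s, in which the tool goes at most 41.7 mm and 7.16 degrees, less where a joint would pass 70% of its speed; a pose out of reach is approached as far as the arm can. A call with a gripper value outside its range is refused whole. "fingers" is the finger opening in cm, from 0 to 8.54, set as the call begins (left out, the last holds). The fingers move at their own pace and stop on an object; "squeeze" is the grip in N (left out, the last holds). Time passes only in rows, so rows that repeat a pose let the fingers close. It gives the time, the measured TCP pose, the force and the opening at its end, in the units of the state.
- readout.sense(): the state, without advancing time (a new reading comes with each control period).
- eyes.snapshot(name): name is "scene" or "top" or "wrist"; returns a dict with "image" (480x640x3 uint8, blue, green, red), "fx", "fy", "cx", "cy" (pixels), "world_to_cam" (4x4, takes a point from world to camera coordinates). Camera axes: x right, y down, z forward; pixel columns grow to the right and rows downward; lengths in mm; the calibration is good to about 2 mm. The wrist camera is an equidistant fisheye: a pixel r from the principal point sees the ray r / f radians off the axis. A picture is of the moment at which its call begins. There is no depth.
- r.hand_in(): hands the job in, once; it reports no verdict.
The state is a dict: "time": time; "joint_pos": joint angles; "qd": joint speeds; "joint_efforts": joint torques, N m; "tool_pos": TCP position; "tcp_rot": TCP orientation; "ft_force": force on the tool from outside, world axes, zero at the start; "wrist_torque": the same for the moment, N m; "finger_gap": finger opening in mm.
Only numpy, scipy, OpenCV 4.12 (cv2) and the standard library are available. Lean on these libraries where they do the work, as an engineer would, in place of code of your own. Each camera call takes 0.05 s, during which the arm holds its last target. There are 200 camera calls.

## Working session

There is one attempt and no reset: what is moved stays moved. The work goes in short steps, Python scripts to look and compute and a tool call to move; the robot and the scene stay as the last step left them, time stands still between calls to the robot, and variables do not carry over. Pictures are saved under pics/ and viewed, about 8 in all and at most 12, crops included, and the job is handed in when it is done.

Besides the shell and the picture viewer there is one more tool, called after "Request:" by a JSON object that holds its "name" and its "arguments". move_arm: Moves the arm, as the interface text tells. Its arguments: {"type":"object","properties":{"motion":{"type":"string"},"fingers":{"type":"number"},"squeeze":{"type":"number"}},"required":["motion"]}

```bash
mkdir -p pics; python3 - <<'E'
from bench import readout, eyes, r
import cv2,pickle
print(readout.sense())
for n in("scene","top"):
    s=eyes.snapshot(n); cv2.imwrite(f"pics/{n}0.png",s["image"]); pickle.dump(s,open(f"{n}.pkl","wb"))
    print(n,s["fx"],s["cx"],s["cy"],s["world_to_cam"].round(3).tolist())
E
```

```text
{'time': 0.0, 'joint_pos': array([-6.87187512e+01,  7.51620048e+00,  8.53317115e+01,  3.76430422e-03,
        8.72634585e+01, -4.89227756e+00]), 'qd': array([-0.0024541 ,  0.00809106,  0.08005507,  0.05258663, -0.03453968,
       -0.0162926 ]), 'joint_efforts': array([ 5.49596207e-04, -5.69404328e+01, -5.00543797e+01, -1.53887404e-04,
        1.46918610e-02, -6.08705491e-06]), 'tool_pos': array([ 264.49249831, -537.91107   ,  230.20976571]), 'tcp_rot': array([-9.01106440e+01,  1.32439147e-02, -1.53826670e+02]), 'ft_force': array([-0.26474919, -0.18175068, -0.1292268 ]), 'wrist_torque': array([ 0.00984828, -0.08184269, -0.03311333]), 'finger_gap': 84.74009661388914}
scene 551.5474058046746 314.62251449850805 240.64478479005035 [[-0.418, 0.908, 0.014, 195.418], [0.728, 0.344, -0.593, -381.576], [-0.543, -0.238, -0.805, 1336.8], [0.0, 0.0, 0.0, 1.0]]
top 458.7407280916941 317.95867349294224 233.2966176189567 [[-0.022, -1.0, -0.002, 99.507], [-0.989, 0.022, -0.145, 598.786], [0.145, -0.002, -0.989, 845.924], [0.0, 0.0, 0.0, 1.0]]
```

View pics/scene0.png

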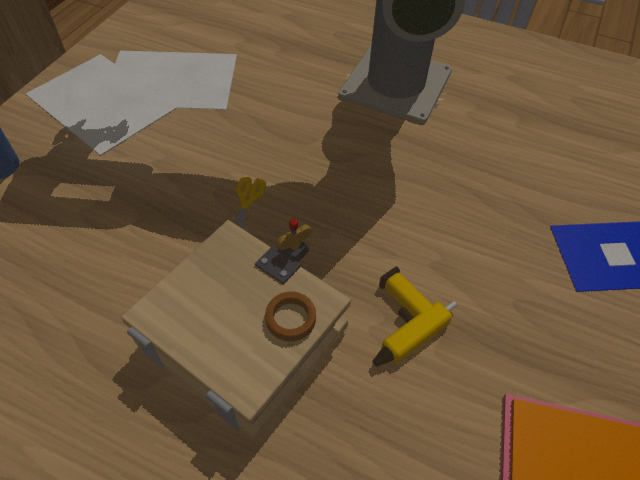

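View pics/top0.png

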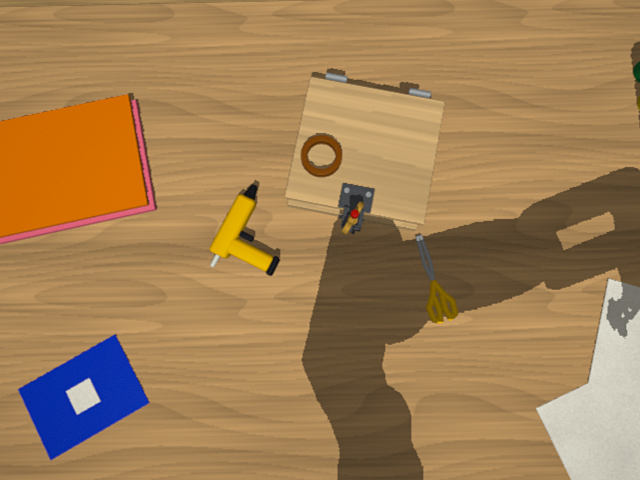

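The press is in the top view at about (365,150), with the red cap at about (354,213). The tape is on its lid, the glue gun to its left and the scissors to its right. I'll enlarge around the nut.

```bash
python3 - <<'E'
import cv2,numpy as np
a=cv2.imread("pics/top0.png")[170:245,310:410]; b=cv2.imread("pics/scene0.png")[205:280,245:345]
f=lambda i:cv2.resize(i,(800,600),interpolation=cv2.INTER_CUBIC)
c=np.hstack([f(a)[:, :],f(b)]); c=cv2.resize(c,(800,300),interpolation=cv2.INTER_AREA)
c=np.vstack([cv2.resize(a[10:,0:80],(560,455),interpolation=cv2.INTER_CUBIC)])
d=cv2.resize(b[:65,10:80],(0,0),fx=4,fy=4,interpolation=cv2.INTER_CUBIC)
a4=cv2.resize(a[:70,10:80],(0,0),fx=5.5,fy=5.5,interpolation=cv2.INTER_CUBIC)
b4=cv2.resize(b[:70,10:80],(0,0),fx=5.5,fy=5.5,interpolation=cv2.INTER_CUBIC)
cv2.imwrite("pics/crop1.png",np.hstack([a4,b4]))
E
```

```text
(no output)
```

View pics/crop1.png

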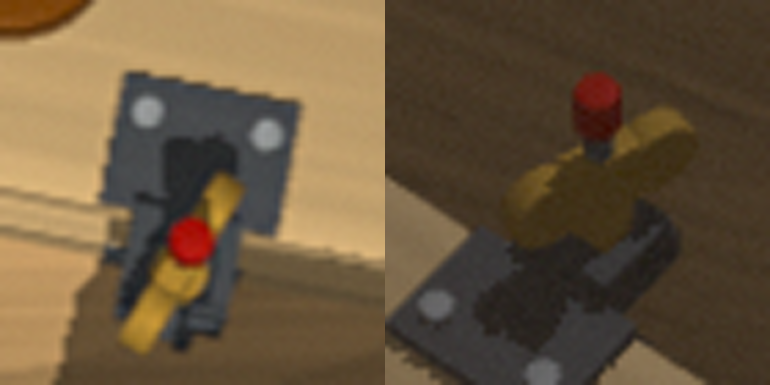

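```bash
cat > h.py <<'E'
import pickle,numpy as np
def ray(s,u,v):
    W=s["world_to_cam"];R=W[:3,:3];c=-R.T@W[:3,3]
    d=R.T@np.array([(u-s["cx"])/s["fx"],(v-s["cy"])/s["fy"],1]);return c,d
def atz(s,u,v,z):
    c,d=ray(s,u,v);return c+d*(z-c[2])/d[2]
T=pickle.load(open("top.pkl","rb"));S=pickle.load(open("scene.pkl","rb"))
E
python3 - <<'E'
from h import *
t=lambda x,y,z:atz(T,320+x/5.5,170+y/5.5,z)
print("cap",t(191,240,178.2),atz(S,293.7,220.5,178.2))
ang=lambda a,b:np.degrees(np.arctan2(*(b-a)[1::-1]))
print("wing",t(135,340,152),t(228,185,152),ang(t(135,340,152),t(228,185,152)), t(181,262,152))
print("plate",t(125,72,111),t(299,102,111),"y-axis dir",ang(t(299,102,111),t(125,72,111))-90)
a,b=atz(T,287,197,105),atz(T,424,225,105);print("lid front",a,b,ang(b,a)-90)
a,b=t(0,188,105),t(385,265,105);print("lid front2",ang(b,a)-90)
a,b=t(125,72,111),t(100,203,111);print("plate side",ang(b,a),t(275,235,111))
S2=lambda x,y,z:atz(S,255+(x-385)/5.5,205+y/5.5,z)
print("wing scene",S2(515,210,140),S2(685,135,140))
E
```

```text
cap [612.6130672   24.62910886 178.2       ] [612.99787791  28.51950507 178.2       ]
wing [586.50532998  40.82226105 152.        ] [634.76216612  10.28276866 152.        ] -32.32780443058238 [610.68645196  25.77131928 152.        ]
plate [682.35668816  38.88978443 111.        ] [670.86062465 -18.27186944 111.        ] y-axis dir -11.371344554792316
lid front [660.16309746 141.05938121 105.        ] [ 602.70068324 -106.06663856  105.        ] -13.089967768020301
lid front2 -12.84266480150022
plate side -12.246288847202507 [626.35914549  -8.60376006 111.        ]
wing scene [637.46981551  13.19633988 140.        ] [591.80765731  45.96609185 140.        ]
```

The cap axis comes out at about (612, 26), the press yaw at about -12.5° and the wings at about -31°. I'll go above the nut with the jaws across the wings.

Request:
{"name": "move_arm", "arguments": {"motion": "17.3 28.2 1 0 0 -28; 17.3 28.2 1 0 0 -28; 17.3 28.2 1 0 0 -28; 17.3 28.2 1 0 0 -28; 17.3 28.2 1 0 0 -28; 17.3 28.2 1 0 0 -28; 17.3 28.2 1 0 0 -28; 17.3 28.2 1 0 0 -28; 17.3 28.2 1 0 0 -28; 17.3 28.2 1 0 0 -28", "fingers": 6}}

```text
time: 0.93
tool_pos: [438.7, -254.3, 241.1]
tcp_rot: [-90.0, -0.0, 178.4]
ft_force: [0.2, -0.0, -0.0]
finger_gap: 60.3
```

Request:
{"name": "move_arm", "arguments": {"motion": "17.4 28.2 0 0 0 -29; 17.4 28.2 0 0 0 -29; 17.4 28.2 0 0 0 -29; 17.4 28.2 0 0 0 -29; 17.4 28.2 0 0 0 -29; 17.4 28.2 0 0 0 -29; 17.4 28.2 0 0 0 -29; 17.4 28.2 0 0 0 -29; 17.4 28.2 0 0 0 -29; 17.4 28.2 0 0 0 -29"}}

```text
time: 1.77
tool_pos: [612.8, 27.6, 240.1]
tcp_rot: [-90.0, -0.1, 149.3]
ft_force: [0.7, -0.5, 0.3]
finger_gap: 60.2
```

```bash
python3 - <<'E'
from bench import readout, eyes
import cv2,pickle
q=readout.sense();print(q['tool_pos'],q['tcp_rot'],q['joint_pos'],q['ft_force'],q['finger_gap'],q['time'])
s=eyes.snapshot("wrist"); cv2.imwrite("pics/w1.png",s["image"]); pickle.dump(s,open("w1.pkl","wb"));print(s["fx"],s["cx"],s["cy"],s["world_to_cam"].round(3).tolist())
E
```

```text
[612.75301334  27.55615107 240.14943479] [-9.00034632e+01 -7.42845608e-02  1.49314922e+02] [-2.23624047e+00  9.38553509e+00  8.22437699e+01  3.84465659e-02
  8.84343597e+01  1.18447768e+02] [ 0.72935599 -0.53990177  0.31253465] 60.155370278598696 1.7667
371.64829954431775 318.3172914627491 241.4638125179432 [[-0.51, -0.86, -0.0, 336.146], [-0.822, 0.488, 0.293, 450.896], [-0.252, 0.15, -0.956, 538.447], [0.0, 0.0, 0.0, 1.0]]
```

View pics/w1.png

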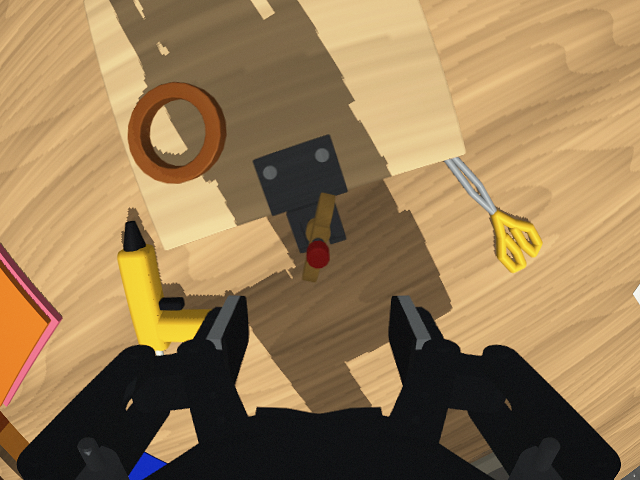

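The wrist view shows the red cap's top at (318,253) and the wings from (326,197) to (311,280), nearly along the image's vertical. The grey pads stand proud of the fingers. I'll refine with the fisheye rays.

```bash
cat >> h.py <<'E'
def wz(s,u,v,z):
    W=s["world_to_cam"];R=W[:3,:3];c=-R.T@W[:3,3]
    x,y=(u-s["cx"])/s["fx"],(v-s["cy"])/s["fy"];th=np.hypot(x,y);k=np.sin(th)/th
    d=R.T@np.array([x*k,y*k,np.cos(th)]);return c+d*(z-c[2])/d[2]
ang=lambda a,b:np.degrees(np.arctan2(*(b-a)[1::-1]))
E
python3 - <<'E'
from h import *
w=pickle.load(open("w1.pkl","rb"))
print("cap",wz(w,318,251,178.2),"wing",[wz(w,*p,152) for p in((327,196),(310.5,281))],ang(wz(w,310.5,281,152),wz(w,327,196,152)))
print("plate y dir",ang(wz(w,347,190,111),wz(w,330,135,111)),ang(wz(w,330,135,111),wz(w,253,160,111))-90,"lid",ang(wz(w,465,152,105),wz(w,166,249,105))-90)
E
```

```text
cap [619.08430303  23.80481899 178.2       ] wing [array([640.02500841,   4.82242084, 152.        ]), array([595.78031833,  43.54784047, 152.        ])] -41.19422354911485
plate y dir -13.16777861356233 -13.229813551251198 lid -12.431418220759426
```

Request:
{"name": "move_arm", "arguments": {"motion": "0.4 -0.1 -3 0 0 0; 0.4 -0.1 -6 0 0 0; 0.4 -0.1 -9 0 0 0; 0.4 -0.1 -10.5 0 0 0; 0.4 -0.1 -11.5 0 0 0; 0.4 -0.1 -11.8 0 0 0; 0.4 -0.1 -11.8 0 0 0; 0.4 -0.1 -11.8 0 0 0", "fingers": 4}}

```text
time: 2.48
tool_pos: [616.5, 23.6, 124.9]
tcp_rot: [-90.0, 0.1, 149.1]
ft_force: [0.1, 1.1, 0.8]
finger_gap: 40.1
```

```bash
python3 - <<'E'
from bench import readout, eyes
import cv2,pickle,numpy as np
q=readout.sense();print(q['tool_pos'],q['tcp_rot'],q['ft_force'],q['finger_gap'],q['time'])
s=eyes.snapshot("wrist"); pickle.dump(s,open("w2.pkl","wb"))
c=eyes.snapshot("scene")["image"][180:280,230:350]
a=cv2.resize(s["image"][180:440,160:480],(0,0),fx=1.4,fy=1.4); c=cv2.resize(c,(350,292),interpolation=cv2.INTER_CUBIC)
o=np.zeros((a.shape[0],a.shape[1]+350,3),np.uint8);o[:,:a.shape[1]]=a;o[:292,a.shape[1]:]=c
cv2.imwrite("pics/w2.png",o)
E
```

```text
[616.53852924  23.64675334 124.88091833] [-9.00498346e+01  1.11927703e-01  1.49120985e+02] [0.09328505 1.0818272  0.84638636] 40.05358411265487 2.4833
```

View pics/w2.png

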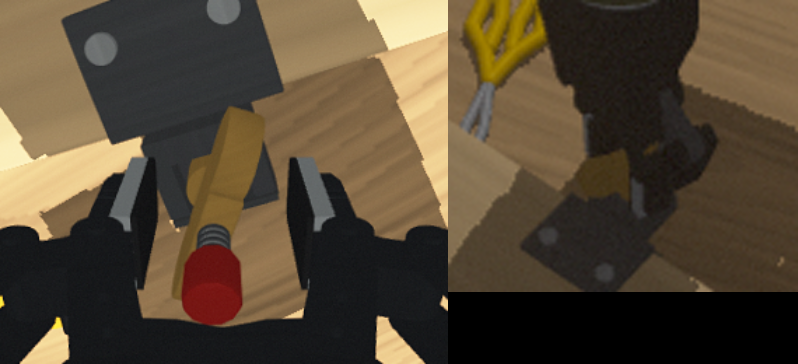

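The nut sits between the pads, with the cap at crop (212,285) and the bare thread at crop y from about 226 to 248, so it isn't near the cap. I'll use the bare thread for a rough estimate of h.

```bash
python3 - <<'E'
from h import *
w=pickle.load(open("w2.pkl","rb"));W=w["world_to_cam"];R=W[:3,:3];c=-R.T@W[:3,3]
print("cam",c)
def pj(p):
    q=R@p+W[:3,3];r=np.hypot(q[0],q[1]);th=np.arctan2(r,q[2]);return (w["cx"]+w["fx"]*th*q[0]/r-160)*1.4,(w["cy"]+w["fy"]*th*q[1]/r-180)*1.4
for ax in((616,24.5),(614,25.5),(618,24)):
    A=np.array([*ax,0.]);d=c-A;d[2]=0;d/=np.linalg.norm(d)
    P=lambda rad,z:np.round(pj(A+d*rad+[0,0,z]))
    print(ax,"captop far/near",P(-7,178.2),P(7,178.2),"capbot near",P(7,162.2),"nut top",[(h,P(4,150+h)[1]) for h in(0,2,4,6,8)])
E
```

```text
cam [681.03705265 -15.33089821 267.79929862]
(616, 24.5) captop far/near [218. 323.] [219. 275.] capbot near [219. 235.] nut top [(0, np.float64(219.0)), (2, np.float64(223.0)), (4, np.float64(227.0)), (6, np.float64(232.0)), (8, np.float64(236.0))]
(614, 25.5) captop far/near [219. 329.] [219. 283.] capbot near [220. 243.] nut top [(0, np.float64(226.0)), (2, np.float64(230.0)), (4, np.float64(235.0)), (6, np.float64(239.0)), (8, np.float64(243.0))]
(618, 24) captop far/near [215. 316.] [216. 268.] capbot near [217. 228.] nut top [(0, np.float64(213.0)), (2, np.float64(217.0)), (4, np.float64(221.0)), (6, np.float64(225.0)), (8, np.float64(229.0))]
```

Request:
{"name": "move_arm", "arguments": {"motion": "0 0 -0.1 0 0 0; 0 0 -0.1 0 0 0; 0 0 -0.1 0 0 0; 0 0 -0.1 0 0 0; 0 0 -0.1 0 0 0; 0 0 -0.1 0 0 0; 0 0 -0.1 0 0 0; 0 0 -0.1 0 0 0; 0 0 -0.1 0 0 0", "fingers": 0, "squeeze": 25}}

```text
time: 3.33
tool_pos: [616.7, 25.8, 123.6]
tcp_rot: [-90.1, 0.1, 149.2]
ft_force: [1.5, 5.7, 2.0]
finger_gap: 9.8
```

Gap 9.8 mm, so the pads are on the wings and the cap isn't in the way. I'll centre by about 1 mm and turn 60° anticlockwise, rising with the thread.

Request:
{"name": "move_arm", "arguments": {"motion": "0.05 0.1 0.03 0 0 6; 0.05 0.1 0.07 0 0 12; 0.05 0.1 0.1 0 0 18; 0.05 0.1 0.13 0 0 24; 0.05 0.1 0.17 0 0 30; 0.05 0.1 0.2 0 0 36; 0.05 0.1 0.23 0 0 42; 0.05 0.1 0.27 0 0 48; 0.05 0.1 0.3 0 0 54; 0.05 0.1 0.33 0 0 60"}}

```text
time: 4.17
tool_pos: [616.8, 28.2, 125.8]
tcp_rot: [-90.1, 0.2, -150.5]
ft_force: [0.7, 11.3, -3.1]
finger_gap: 9.8
```

```bash
cat > st.py <<'E'
from bench import readout
import numpy as np
np.set_printoptions(precision=2,suppress=True)
q=readout.sense();print(q['time'],q['tool_pos'],q['tcp_rot'],'F',q['ft_force'],'M',q['wrist_torque'],q['finger_gap'],'j6',q['joint_pos'][5])
p=np.radians(-12.7);print("force along press x,y:",q['ft_force'][:2]@[np.cos(p),np.sin(p)],q['ft_force'][:2]@[-np.sin(p),np.cos(p)])
E
python3 st.py
```

```text
4.1667 [616.76  28.2  125.81] [ -90.13    0.18 -150.47] F [ 0.7  11.32 -3.06] M [ 1.7  -0.45 -0.3 ] 9.843234133376567 j6 58.1561864970405
force along press x,y: -1.8074845749620696 11.196309523257106
```

Request:
{"name": "move_arm", "arguments": {"motion": "0 0.15 0.03 0 0 6; 0 0.3 0.06 0 0 12; 0 0.3 0.1 0 0 18; 0 0.3 0.13 0 0 24; 0 0.3 0.17 0 0 30; 0 0.3 0.2 0 0 36; 0 0.3 0.2 0 0 36; 0 0.3 0.2 0 0 36"}}

```text
time: 4.83
tool_pos: [615.5, 29.5, 126.4]
tcp_rot: [-90.1, 0.0, -115.0]
ft_force: [0.9, 4.8, -9.0]
finger_gap: 10.0
```

```bash
python3 st.py
```

```text
4.8333 [615.51  29.5  126.45] [ -90.11    0.03 -114.98] F [ 0.91  4.78 -8.96] M [ 1.04 -0.57  0.02] 10.043800966324897 j6 22.90032383304275
force along press x,y: -0.1670893980894279 4.86332690664997
```

Request:
{"name": "move_arm", "arguments": {"motion": "0 0.1 0 0 0 0; 0 0.1 0 0 0 0; 0 0.1 -0.3 0 0 0; 0 0.1 -0.45 0 0 0; 0 0.1 -0.45 0 0 0", "fingers": 2.5}}

```text
time: 5.25
tool_pos: [615.8, 29.3, 122.6]
tcp_rot: [-90.0, -0.0, -114.9]
ft_force: [-0.4, -0.3, -0.5]
finger_gap: 24.9
```

Request:
{"name": "move_arm", "arguments": {"motion": "0 0 0 0 0 0; 0 0 0 0 0 0; 0 0 0 0 0 0; 0 0 0 0 0 0; 0 0 0 0 0 0; 0 0 0 0 0 0", "fingers": 0, "squeeze": 30}}

```text
time: 5.75
tool_pos: [615.7, 29.5, 122.8]
tcp_rot: [-90.1, -0.0, -114.8]
ft_force: [-3.5, -0.3, 0.6]
finger_gap: 15.7
```

```bash
python3 st.py
```

```text
5.75 [615.73  29.47 122.83] [ -90.05   -0.03 -114.83] F [-3.46 -0.35  0.63] M [-0.15  0.66  0.04] 15.722032072292835 j6 22.81192280988743
force along press x,y: -3.2959853989483734 -1.0965319655773167
```

Request:
{"name": "move_arm", "arguments": {"motion": "0 0 0 0 0 0; 0 0 0 0 0 0; 0 0 0 0 0 0; 0 0 0 0 0 0"}}

```text
time: 6.08
tool_pos: [615.8, 29.5, 122.8]
tcp_rot: [-90.1, -0.0, -114.8]
ft_force: [-5.8, -1.5, 0.3]
finger_gap: 15.8
```

```bash
python3 st.py
```

```text
6.0833 [615.76  29.48 122.82] [ -90.05   -0.03 -114.83] F [-5.79 -1.51  0.25] M [-0.17  0.87  0.02] 15.782296880642141 j6 22.811768532097474
force along press x,y: -5.3191972854025575 -2.7468182097730667
```

The gap stops at 15.8 mm instead of 10, so something is off. I'll look.

```bash
python3 - <<'E'
from bench import eyes
import cv2,pickle,numpy as np
s=eyes.snapshot("wrist"); pickle.dump(s,open("w3.pkl","wb"))
c=eyes.snapshot("scene")["image"][190:270,245:345]
a=cv2.resize(s["image"][240:400,230:400],(0,0),fx=2.6,fy=2.6,interpolation=cv2.INTER_CUBIC); c=cv2.resize(c,(350,280),interpolation=cv2.INTER_CUBIC)
o=np.zeros((a.shape[0],a.shape[1]+350,3),np.uint8);o[:,:a.shape[1]]=a;o[:280,a.shape[1]:]=c
cv2.imwrite("pics/w3.png",o)
E
```

```text
(no output)
```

View pics/w3.png

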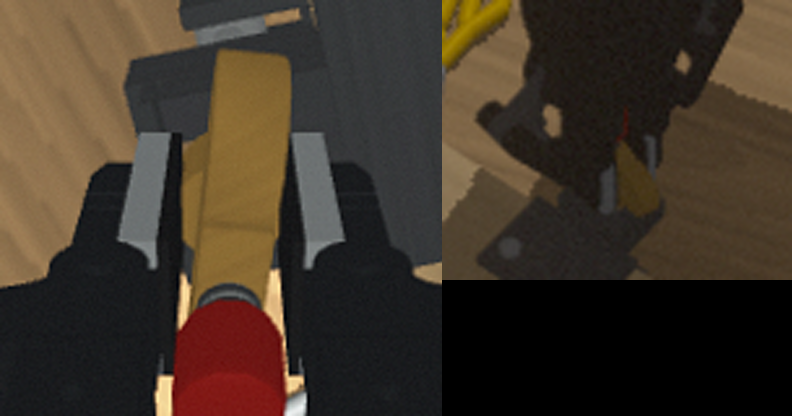

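The pads' tips clamp the wider collar, which has risen to them, and above is the cap, so an on-axis grip no longer fits. I'll regrip on one wing, 21 mm off the axis, clear of both. The three grips put the axis at about (614.5, 27.2).

Request:
{"name": "move_arm", "arguments": {"motion": "0 0 0 0 0 0; 0 0 0 0 0 0; 0 0 0 0 0 0; 0.37 0.85 0.6 0 0 0; 0.75 1.7 0.6 0 0 0; 0.75 1.7 0.6 0 0 0; 0.75 1.7 0.6 0 0 0", "fingers": 2.5}}

```text
time: 6.77
tool_pos: [624.2, 47.5, 129.5]
tcp_rot: [-90.0, 0.0, -114.8]
ft_force: [0.4, 0.2, -0.8]
finger_gap: 24.9
```

Request:
{"name": "move_arm", "arguments": {"motion": "0 0 0 0 0 0; 0 0 0 0 0 0; 0 0 0 0 0 0; 0 0 0 0 0 0; 0 0 0 0 0 0; 0 0 0 0 0 0; 0 0 0 0 0 0; 0 0 0 0 0 0", "fingers": 0, "squeeze": 30}}

```text
time: 7.43
tool_pos: [623.8, 46.8, 129.4]
tcp_rot: [-90.0, 0.0, -114.8]
ft_force: [0.0, 4.1, 5.8]
finger_gap: 9.8
```

```bash
python3 st.py
```

```text
7.4333 [623.82  46.77 129.44] [ -89.99    0.04 -114.83] F [0.03 4.14 5.8 ] M [ 0.55  0.21 -0.14] 9.766966252718813 j6 24.400095248838134
force along press x,y: -0.8840275923950596 4.048008736786431
```

```bash
cat > arc.py <<'E'
import sys,numpy as np
def arc(r,ths):
    r=np.array(r);o=[]
    for t in ths:
        c,s=np.cos(np.radians(t)),np.sin(np.radians(t));d=np.array([[c,-s],[s,c]])@r-r
        o.append(f"{d[0]/10:.2f} {d[1]/10:.2f} {t/180:.2f} 0 0 {t:g}")
    return "; ".join(o)
x,y,step,tot=map(float,sys.argv[1:5])
print(arc((x-614.5,y-27.2),np.append(np.arange(step,tot+.1,step),[tot,tot])))
E
python3 arc.py 623.7 46.7 6 42
```

```text
-0.21 0.09 0.03 0 0 6; -0.43 0.15 0.07 0 0 12; -0.65 0.19 0.10 0 0 18; -0.87 0.21 0.13 0 0 24; -1.10 0.20 0.17 0 0 30; -1.32 0.17 0.20 0 0 36; -1.54 0.11 0.23 0 0 42; -1.54 0.11 0.23 0 0 42; -1.54 0.11 0.23 0 0 42
```

Request:
{"name": "move_arm", "arguments": {"motion": "-0.21 0.09 0.03 0 0 6; -0.43 0.15 0.07 0 0 12; -0.65 0.19 0.10 0 0 18; -0.87 0.21 0.13 0 0 24; -1.10 0.20 0.17 0 0 30; -1.32 0.17 0.20 0 0 36; -1.54 0.11 0.23 0 0 42; -1.54 0.11 0.23 0 0 42; -1.54 0.11 0.23 0 0 42"}}

```text
time: 8.18
tool_pos: [608.3, 47.9, 131.8]
tcp_rot: [-90.0, 0.0, -72.8]
ft_force: [-1.6, 3.6, 6.0]
finger_gap: 9.6
```

```bash
python3 st.py; python3 - <<'E'
from bench import eyes
import cv2,pickle,numpy as np
s=eyes.snapshot("wrist"); pickle.dump(s,open("w4.pkl","wb"))
c=eyes.snapshot("scene")["image"][190:270,245:345]
a=cv2.resize(s["image"][240:420,230:400],(0,0),fx=2.6,fy=2.6,interpolation=cv2.INTER_CUBIC); c=cv2.resize(c,(350,280),interpolation=cv2.INTER_CUBIC)
o=np.zeros((a.shape[0],a.shape[1]+350,3),np.uint8);o[:,:a.shape[1]]=a;o[:280,a.shape[1]:]=c
cv2.imwrite("pics/w4.png",o)
E
```

```text
8.1833 [608.28  47.91 131.84] [-89.97   0.02 -72.77] F [-1.61  3.6   6.  ] M [0.58 0.26 0.05] 9.642529435938153 j6 -17.56259490225439
force along press x,y: -2.3630264899896547 3.160017729305725
```

View pics/w4.png

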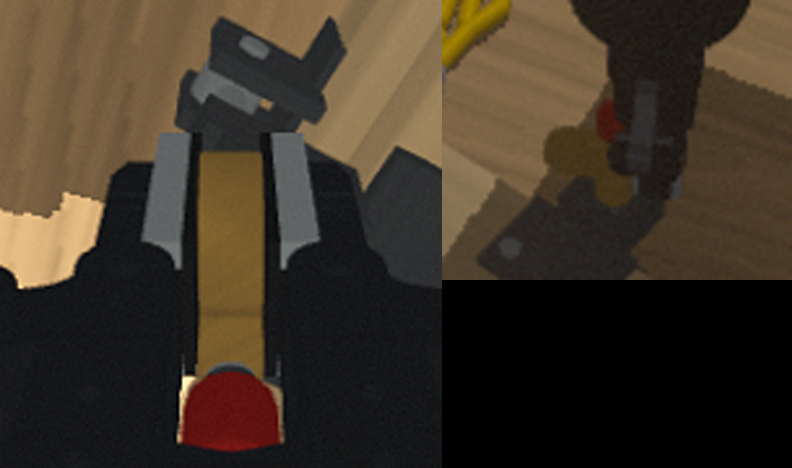

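The grip is good: the wing lies between the pads and the cap is clear, with only a little bare thread left above the nut. Now a gentle test pull of 2 mm to the front.

Request:
{"name": "move_arm", "arguments": {"motion": "-0.05 0.01 0 0 0 0; -0.1 0.02 0 0 0 0; -0.15 0.03 0 0 0 0; -0.2 0.04 0 0 0 0; -0.2 0.04 0 0 0 0; -0.2 0.04 0 0 0 0"}}

```text
time: 8.78
tool_pos: [607.1, 48.0, 131.9]
tcp_rot: [-89.9, -0.0, -72.8]
ft_force: [4.0, 3.1, 3.1]
finger_gap: 9.4
```

```bash
python3 st.py
```

```text
8.7833 [607.12  48.01 131.9 ] [-89.88  -0.03 -72.83] F [4.02 3.06 3.12] M [ 0.38 -0.84  0.1 ] 9.425004037096649 j6 -17.477383497146953
force along press x,y: 3.2517419189897003 3.8737543228095914
```

Request:
{"name": "move_arm", "arguments": {"motion": "-0.05 0.01 0 0 0 0; -0.1 0.02 0 0 0 0; -0.15 0.03 0 0 0 0; -0.15 0.03 0 0 0 0; -0.15 0.03 0 0 0 0"}}

```text
time: 9.2
tool_pos: [605.9, 48.3, 131.9]
tcp_rot: [-89.8, -0.0, -72.8]
ft_force: [5.2, 3.5, 1.3]
finger_gap: 9.7
```

```bash
python3 st.py
```

```text
9.2 [605.91  48.28 131.91] [-89.85  -0.05 -72.82] F [5.17 3.53 1.28] M [ 0.41 -1.31  0.1 ] 9.718349850708478 j6 -17.452851237679234
force along press x,y: 4.268963181848044 4.578474259663913
```

Request:
{"name": "move_arm", "arguments": {"motion": "-0.05 0.01 0 0 0 0; -0.1 0.02 0 0 0 0; -0.15 0.03 0 0 0 0; -0.15 0.03 0 0 0 0; -0.15 0.03 0 0 0 0"}}

```text
time: 9.62
tool_pos: [604.9, 48.5, 132.0]
tcp_rot: [-89.8, -0.1, -72.8]
ft_force: [7.9, 2.7, 1.5]
finger_gap: 9.3
```

```bash
python3 st.py
```

```text
9.6167 [604.92  48.46 131.99] [-89.78  -0.07 -72.83] F [7.86 2.66 1.46] M [ 0.33 -1.75  0.09] 9.319793747784285 j6 -17.42170504053128
force along press x,y: 7.079239990093292 4.319795701324786
```

Force climbs past 5 N, so it's still caught. I'll ease back to the start of the pull, then turn 22° more.

```bash
python3 - <<'E'
import numpy as np
r=np.array([-6.2,20.7])
o=["0.22 -0.04 0 0 0 0","0.45 -0.07 0 0 0 0"]
for t in (6,12,18,22,22,22):
    c,s=np.cos(np.radians(t)),np.sin(np.radians(t));d=np.array([[c,-s],[s,c]])@r-r
    o.append(f"{d[0]/10+.45:.2f} {d[1]/10-.07:.2f} {t/180:.2f} 0 0 {t:g}")
print("; ".join(o))
E
```

```text
0.22 -0.04 0 0 0 0; 0.45 -0.07 0 0 0 0; 0.24 -0.15 0.03 0 0 6; 0.03 -0.24 0.07 0 0 12; -0.16 -0.36 0.10 0 0 18; -0.28 -0.45 0.12 0 0 22; -0.28 -0.45 0.12 0 0 22; -0.28 -0.45 0.12 0 0 22
```

Request:
{"name": "move_arm", "arguments": {"motion": "0.22 -0.04 0 0 0 0; 0.45 -0.07 0 0 0 0; 0.24 -0.15 0.03 0 0 6; 0.03 -0.24 0.07 0 0 12; -0.16 -0.36 0.10 0 0 18; -0.28 -0.45 0.12 0 0 22; -0.28 -0.45 0.12 0 0 22; -0.28 -0.45 0.12 0 0 22"}}

```text
time: 10.28
tool_pos: [600.7, 44.0, 133.0]
tcp_rot: [-90.0, -0.0, -50.8]
ft_force: [1.2, 2.0, 5.7]
finger_gap: 9.7
```

```bash
python3 st.py
```

```text
10.2833 [600.68  43.98 132.99] [-89.98  -0.02 -50.8 ] F [1.21 1.98 5.72] M [ 0.33 -0.32  0.13] 9.676459245027436 j6 -39.8837900372458
force along press x,y: 0.7433591202427743 2.1992733933081814
```

Request:
{"name": "move_arm", "arguments": {"motion": "-0.05 0.01 0 0 0 0; -0.1 0.02 0 0 0 0; -0.15 0.03 0 0 0 0; -0.2 0.05 0 0 0 0; -0.25 0.06 0 0 0 0; -0.3 0.07 0 0 0 0; -0.3 0.07 0 0 0 0; -0.3 0.07 0 0 0 0"}}

```text
time: 10.95
tool_pos: [598.0, 44.6, 132.8]
tcp_rot: [-90.0, -0.1, -50.8]
ft_force: [6.3, 1.6, 3.1]
finger_gap: 9.1
```

```bash
python3 st.py
```

```text
10.95 [598.01  44.62 132.83] [-89.95  -0.06 -50.83] F [6.34 1.58 3.08] M [ 0.13 -1.27  0.08] 9.111165425191771 j6 -39.78444487211409
force along press x,y: 5.833593361273971 2.9368191646839983
```

Same slope, 5.8 N at 3 mm, so still caught. Back off and turn another 22°.

```bash
cat > arc2.py <<'E'
import sys,numpy as np
x,y,bx,by=map(float,sys.argv[1:5]);T=[float(t) for t in sys.argv[5:]]
r=np.array([x-614.5,y-27.2]);o=[f"{bx/2:.2f} {by/2:.2f} 0 0 0 0",f"{bx} {by} 0 0 0 0"]
for t in T:
    c,s=np.cos(np.radians(t)),np.sin(np.radians(t));d=np.array([[c,-s],[s,c]])@r-r
    o.append(f"{d[0]/10+bx:.2f} {d[1]/10+by:.2f} {t/180:.2f} 0 0 {t:g}")
print("; ".join(o))
E
python3 arc2.py 600.7 44 0.3 -0.06 6 12 18 22 22 22;
```

```text
0.15 -0.03 0 0 0 0; 0.3 -0.06 0 0 0 0; 0.13 -0.21 0.03 0 0 6; -0.02 -0.38 0.07 0 0 12; -0.15 -0.57 0.10 0 0 18; -0.23 -0.70 0.12 0 0 22; -0.23 -0.70 0.12 0 0 22; -0.23 -0.70 0.12 0 0 22
```

Request:
{"name": "move_arm", "arguments": {"motion": "0.15 -0.03 0 0 0 0; 0.3 -0.06 0 0 0 0; 0.13 -0.21 0.03 0 0 6; -0.02 -0.38 0.07 0 0 12; -0.15 -0.57 0.10 0 0 18; -0.23 -0.70 0.12 0 0 22; -0.23 -0.70 0.12 0 0 22; -0.23 -0.70 0.12 0 0 22"}}

```text
time: 11.62
tool_pos: [594.7, 37.8, 134.0]
tcp_rot: [-90.0, 0.1, -28.8]
ft_force: [0.5, 1.8, 7.6]
finger_gap: 9.5
```

```bash
python3 st.py
```

```text
11.6167 [594.74  37.82 133.97] [-90.02   0.05 -28.8 ] F [0.49 1.78 7.64] M [ 0.28 -0.24  0.12] 9.493450799660607 j6 -62.4896737323362
force along press x,y: 0.09057147454429343 1.8436258648782875
```

Request:
{"name": "move_arm", "arguments": {"motion": "-0.05 0.01 0 0 0 0; -0.1 0.02 0 0 0 0; -0.15 0.03 0 0 0 0; -0.2 0.05 0 0 0 0; -0.25 0.06 0 0 0 0; -0.3 0.07 0 0 0 0; -0.3 0.07 0 0 0 0; -0.3 0.07 0 0 0 0"}}

```text
time: 12.28
tool_pos: [592.3, 38.5, 133.9]
tcp_rot: [-90.0, -0.0, -28.8]
ft_force: [4.8, 1.1, 4.7]
finger_gap: 9.4
```

```bash
python3 st.py
```

```text
12.2833 [592.26  38.47 133.86] [-90.    -0.01 -28.83] F [4.76 1.09 4.7 ] M [ 0.18 -1.1   0.05] 9.442912833923328 j6 -62.399271145166985
force along press x,y: 4.399810387776887 2.1101272392870127
```

Request:
{"name": "move_arm", "arguments": {"motion": "-0.05 0.01 0 0 0 0; -0.1 0.02 0 0 0 0; -0.15 0.03 0 0 0 0; -0.2 0.05 0 0 0 0; -0.2 0.05 0 0 0 0; -0.2 0.05 0 0 0 0"}}

```text
time: 12.78
tool_pos: [590.1, 39.1, 133.6]
tcp_rot: [-90.0, 0.0, -28.8]
ft_force: [4.4, 1.1, 3.1]
finger_gap: 9.5
```

```bash
python3 st.py
```

```text
12.7833 [590.09  39.07 133.58] [-90.     0.01 -28.83] F [4.42 1.07 3.07] M [ 0.27 -1.22  0.14] 9.46881200675951 j6 -62.3545205527638
force along press x,y: 4.078342673684491 2.0149194360492246
```

Force is flat at 4 N while moving, so the bolt seems to be coming out. I'll continue cautiously.

Request:
{"name": "move_arm", "arguments": {"motion": "-0.06 0.01 0 0 0 0; -0.12 0.03 0 0 0 0; -0.18 0.04 0 0 0 0; -0.24 0.05 0 0 0 0; -0.3 0.07 0 0 0 0; -0.3 0.07 0 0 0 0"}}

```text
time: 13.28
tool_pos: [586.9, 39.9, 133.2]
tcp_rot: [-90.0, 0.0, -28.8]
ft_force: [5.1, 0.7, 0.3]
finger_gap: 9.7
```

```bash
python3 st.py; python3 - <<'E'
from bench import eyes
import cv2,pickle,numpy as np
s=eyes.snapshot("wrist"); c=eyes.snapshot("scene")["image"][190:270,245:345]
a=cv2.resize(s["image"][240:420,230:400],(0,0),fx=2.6,fy=2.6,interpolation=cv2.INTER_CUBIC); c=cv2.resize(c,(350,280),interpolation=cv2.INTER_CUBIC)
o=np.zeros((a.shape[0],a.shape[1]+350,3),np.uint8);o[:,:a.shape[1]]=a;o[:280,a.shape[1]:]=c
cv2.imwrite("pics/w5.png",o)
E
```

```text
13.2833 [586.93  39.88 133.17] [-90.     0.03 -28.83] F [5.06 0.66 0.25] M [ 0.35 -1.35  0.11] 9.737744673900224 j6 -62.29098948612932
force along press x,y: 4.790728773323881 1.7612094600014103
```

View pics/w5.png

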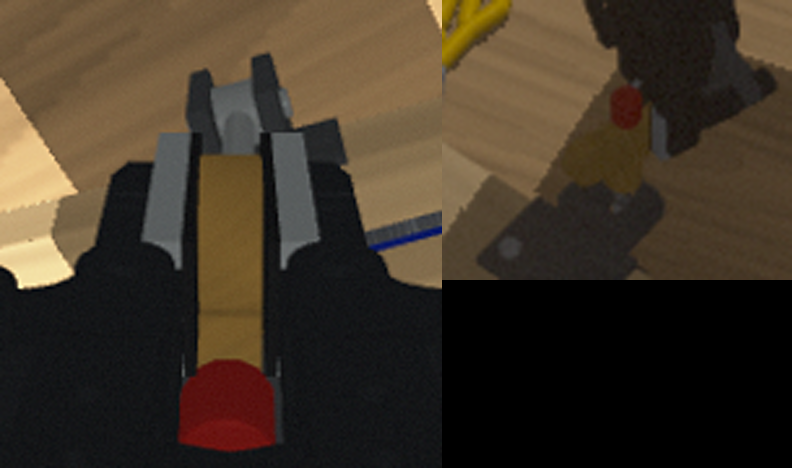

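The wrist view shows the bolt now visible in front of the lug at crop (240,130) and the wing still seated between the pads (tip at y=155), so the bolt is out of the recess. I'll swing the tool with the bolt about the pivot.

```bash
cat > sw.py <<'E'
import sys,numpy as np
from scipy.spatial.transform import Rotation as Ro
from bench import readout
p=readout.sense()['tool_pos']-[614.5,27.2,35];k=np.radians(12.7);ax=np.array([np.sin(k),np.cos(k),0])
o=[]
for t in map(float,sys.argv[1:]):
    d=(Ro.from_rotvec(-np.radians(t)*ax).apply(p)-p)/10;w=-t*ax
    o.append(f"{d[0]:.2f} {d[1]:.2f} {d[2]:.2f} {w[0]:.2f} {w[1]:.2f} 0")
print("; ".join(o))
E
python3 sw.py 2 4 6 9 12 15 15
```

```text
-0.33 0.07 -0.11 -0.44 -1.95 0; -0.66 0.15 -0.23 -0.88 -3.90 0; -0.99 0.22 -0.36 -1.32 -5.85 0; -1.46 0.33 -0.59 -1.98 -8.78 0; -1.93 0.43 -0.83 -2.64 -11.71 0; -2.38 0.54 -1.10 -3.30 -14.63 0; -2.38 0.54 -1.10 -3.30 -14.63 0
```

Request:
{"name": "move_arm", "arguments": {"motion": "-0.33 0.07 -0.11 -0.44 -1.95 0; -0.66 0.15 -0.23 -0.88 -3.90 0; -0.99 0.22 -0.36 -1.32 -5.85 0; -1.46 0.33 -0.59 -1.98 -8.78 0; -1.93 0.43 -0.83 -2.64 -11.71 0; -2.38 0.54 -1.10 -3.30 -14.63 0; -2.38 0.54 -1.10 -3.30 -14.63 0"}}

```text
time: 13.97
tool_pos: [560.1, 46.0, 120.2]
tcp_rot: [-85.8, -14.3, -29.3]
ft_force: [-0.8, 4.4, 2.8]
finger_gap: 9.3
```

```bash
python3 st.py; python3 sw.py 4 8 12 16 20 24 28 32 36 40
```

```text
13.9667 [560.13  45.97 120.16] [-85.81 -14.27 -29.3 ] F [-0.8   4.4   2.79] M [ 0.79 -0.17  0.31] 9.339217672842363 j6 -57.636351761525745
force along press x,y: -1.748728265418504 4.112766684272454
-0.57 0.13 -0.42 -0.88 -3.90 0; -1.10 0.25 -0.88 -1.76 -7.80 0; -1.61 0.36 -1.37 -2.64 -11.71 0; -2.07 0.47 -1.91 -3.52 -15.61 0; -2.51 0.56 -2.47 -4.40 -19.51 0; -2.90 0.65 -3.06 -5.28 -23.41 0; -3.25 0.73 -3.68 -6.16 -27.31 0; -3.56 0.80 -4.32 -7.04 -31.22 0; -3.82 0.86 -4.99 -7.91 -35.12 0; -4.04 0.91 -5.67 -8.79 -39.02 0
```

Request:
{"name": "move_arm", "arguments": {"motion": "-0.57 0.13 -0.42 -0.88 -3.90 0; -1.10 0.25 -0.88 -1.76 -7.80 0; -1.61 0.36 -1.37 -2.64 -11.71 0; -2.07 0.47 -1.91 -3.52 -15.61 0; -2.51 0.56 -2.47 -4.40 -19.51 0; -2.90 0.65 -3.06 -5.28 -23.41 0; -3.25 0.73 -3.68 -6.16 -27.31 0; -3.56 0.80 -4.32 -7.04 -31.22 0; -3.82 0.86 -4.99 -7.91 -35.12 0; -4.04 0.91 -5.67 -8.79 -39.02 0"}}

```text
time: 14.8
tool_pos: [543.6, 53.4, 74.0]
tcp_rot: [-74.4, -47.3, -37.2]
ft_force: [-63.7, -21.7, 35.8]
finger_gap: 9.5
```

```bash
python3 st.py; python3 sw.py 3 6 9 12 12; python3 -c "
from bench import readout;print(readout.sense()['joint_pos'])"
```

```text
14.8 [543.6   53.36  74.05] [-74.39 -47.32 -37.19] F [-63.69 -21.7   35.84] M [-2.61  2.43 -5.37] 9.511702520094513 j6 7.095224752924592
force along press x,y: -57.36302135789348 -35.1666791884359
-0.19 0.04 -0.40 -0.66 -2.93 0; -0.36 0.08 -0.80 -1.32 -5.85 0; -0.51 0.11 -1.22 -1.98 -8.78 0; -0.63 0.14 -1.64 -2.64 -11.71 0; -0.63 0.14 -1.64 -2.64 -11.71 0
[ 15.66516749 -20.24176965 143.12691778 -63.58746381  26.66095417
   7.09522475]
```

The elbow is at its limit and the force jumped, so I'll release now.

Request:
{"name": "move_arm", "arguments": {"motion": "0.3 -0.05 0.3 0 0 0; 0.3 -0.05 0.3 0 0 0; 0.3 -0.05 0.3 0 0 0; 0.3 -0.05 0.3 0 0 0", "fingers": 5}}

```text
time: 15.13
tool_pos: [548.5, 57.2, 77.9]
tcp_rot: [-73.9, -47.2, -36.9]
ft_force: [0.4, 0.3, 0.4]
finger_gap: 50.4
```

```bash
python3 st.py;  python3 - <<'E'
from bench import eyes,readout
import cv2,numpy as np
print(readout.sense()['joint_pos'])
s=eyes.snapshot("wrist")["image"][100:,80:560]; c=eyes.snapshot("scene")["image"][140:290,200:400]
a=cv2.resize(s,(480,380)); c=cv2.resize(c,(320,240),interpolation=cv2.INTER_CUBIC)
o=np.zeros((380,800,3),np.uint8);o[:,:480]=a;o[:240,480:]=c
cv2.imwrite("pics/w6.png",o)
E
```

```text
15.1333 [548.48  57.22  77.93] [-73.89 -47.19 -36.95] F [0.41 0.29 0.36] M [ 0.1   0.41 -0.05] 50.39891807890323 j6 5.516190654227405
force along press x,y: 0.3364728959117962 0.3705479822734866
[ 15.40753876 -20.22881446 142.59919631 -62.37365259  26.01480508
   5.51619065]
```

View pics/w6.png

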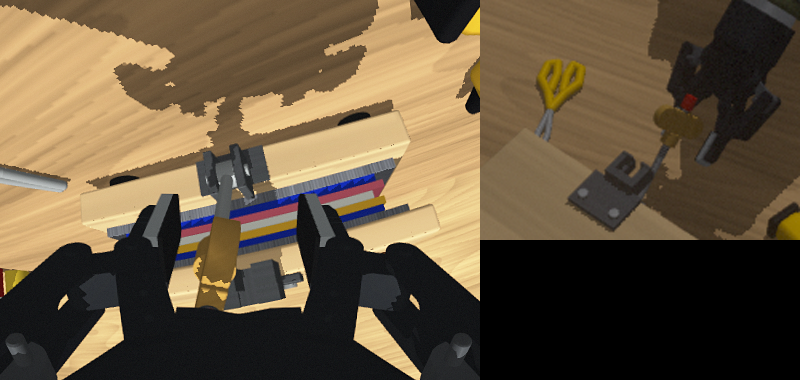

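Forces are back to zero. The picture shows the bolt folded out roughly 50°, the wing between the open fingers and the bystanders undisturbed. I'll lift clear, go vertical with fingers shut, and push the cap down the rest of the way.

```bash
python3 - <<'E'
from bench import readout
from scipy.spatial.transform import Rotation as Ro
import numpy as np
q=readout.sense();A=Ro.from_euler('xyz',q['tcp_rot'],degrees=True);B=Ro.from_euler('xyz',[-90,0,-12.7],degrees=True)
print(A.apply([0,1,0]),"rotvec",(B*A.inv()).as_rotvec(degrees=True),"shift",(np.array([506,51.5,195])-q['tool_pos'])/10)
E
```

```text
[ 0.73070908 -0.20114935 -0.65238269] rotvec [ 5.86268074 49.10515959 16.09113417] shift [-4.26478891 -0.59756122 11.6725451 ]
```

Request:
{"name": "move_arm", "arguments": {"motion": "0 0 0 0 0 0; 0 0 0 0 0 0; 0 0 2 0 0 0; 0 0 5 0 0 0; 0 0 8 0 0 0; 0 0 11 0 0 0; 0 0 14 0 0 0; 0 0 14 0 0 0", "fingers": 8}}

```text
time: 15.9
tool_pos: [551.8, 59.0, 228.1]
tcp_rot: [-73.0, -47.7, -37.5]
ft_force: [1.1, 0.4, 1.5]
finger_gap: 79.5
```

```bash
python3 st.py
```

```text
15.9 [551.79  59.02 228.14] [-72.96 -47.66 -37.48] F [1.06 0.44 1.52] M [0.1  0.32 0.03] 79.51034632425046 j6 -26.14391873636339
force along press x,y: 0.9365013709845658 0.6654250069515679
```

Request:
{"name": "move_arm", "arguments": {"motion": "-0.5 0 0 0.8 6 2; -1 0 0 1.6 12 4; -2 -0.2 0 2.4 19 6; -3 -0.4 0 3.2 26 8; -4 -0.6 -0.5 4 33 11; -4.6 -0.7 -1 5 40 13; -4.6 -0.7 -2 5.9 47 15.5; -4.6 -0.7 -2.5 5.9 49.5 16; -4.6 -0.7 -2.5 5.9 49.5 16; -4.6 -0.7 -2.5 5.9 49.5 16", "fingers": 0}}

```text
time: 16.73
tool_pos: [502.8, 50.6, 191.8]
tcp_rot: [-90.1, 0.5, -12.8]
ft_force: [0.2, -0.5, -0.6]
finger_gap: 0.4
```

```bash
python3 st.py;  python3 - <<'E'
from bench import eyes
import cv2,pickle
s=eyes.snapshot("wrist"); pickle.dump(s,open("w7.pkl","wb"))
cv2.imwrite("pics/w7.png",s["image"])
E
```

```text
16.7333 [502.82  50.64 191.82] [-90.1    0.46 -12.85] F [ 0.18 -0.49 -0.56] M [-0.04  0.01  0.02] 0.3555119641218553 j6 -77.21798803312304
force along press x,y: 0.2851429226227418 -0.4425970473692015
```

View pics/w7.png

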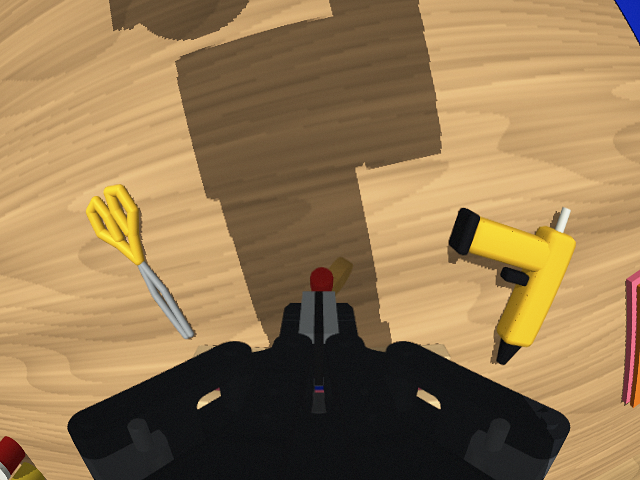

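The cap end at (321,280) is laterally centred under the fingers. Intersecting that ray with the swing circle gives the angle.

```bash
python3 - <<'E'
from h import *
w=pickle.load(open("w7.pkl","rb"));k=np.radians(12.7);f=np.array([-np.cos(k),np.sin(k)]);g=np.array([np.sin(k),np.cos(k)])
for t in range(44,66,3):
    T_=np.radians(t);z=35+143.2*np.cos(T_);p=wz(w,321,278,z)[:2]-[614.5,27.2]
    print(t,"d ray",round(p@f,1),"d bolt",round(143.2*np.sin(T_),1),"lat",round(p@g,1))
E
```

```text
44 d ray 106.0 d bolt 99.5 lat -0.8
47 d ray 103.8 d bolt 104.7 lat -0.8
50 d ray 101.5 d bolt 109.7 lat -0.7
53 d ray 99.1 d bolt 114.4 lat -0.7
56 d ray 96.6 d bolt 118.7 lat -0.7
59 d ray 94.1 d bolt 122.7 lat -0.7
62 d ray 91.4 d bolt 126.4 lat -0.6
65 d ray 88.7 d bolt 129.8 lat -0.6
```

The bolt stands at about 47°. I'll press the cap down along its arc.

Request:
{"name": "move_arm", "arguments": {"motion": "0.98 -0.22 -2.5 0 0 0; 0.98 -0.22 -4.8 0 0 0; 0.8 -0.18 -5.9 0 0 0; 0.59 -0.13 -6.6 0 0 0; 0.25 -0.06 -7.05 0 0 0; -0.1 0.02 -7.5 0 0 0; -0.4 0.09 -8 0 0 0; -0.68 0.15 -8.5 0 0 0; -0.68 0.15 -8.5 0 0 0"}}

```text
time: 17.53
tool_pos: [495.2, 52.8, 107.9]
tcp_rot: [-90.1, 0.4, -12.7]
ft_force: [0.4, -0.2, -0.8]
finger_gap: 0.3
```

```bash
python3 st.py
```

```text
17.5333 [495.2   52.78 107.9 ] [-90.05   0.38 -12.74] F [ 0.45 -0.18 -0.79] M [0.06 0.03 0.03] 0.3386305584623403 j6 -77.11143523175508
force along press x,y: 0.4749320816218413 -0.08075529642070302
```

Request:
{"name": "move_arm", "arguments": {"motion": "-0.25 0.05 -0.55 0 0 0; -0.49 0.11 -1.1 0 0 0; -0.7 0.15 -1.6 0 0 0; -0.88 0.2 -2.1 0 0 0; -1.05 0.24 -2.6 0 0 0; -1.17 0.27 -3.1 0 0 0; -1.17 0.27 -3.1 0 0 0"}}

```text
time: 18.12
tool_pos: [483.2, 55.3, 76.0]
tcp_rot: [-90.1, 0.5, -12.8]
ft_force: [-0.3, -0.8, -0.0]
finger_gap: 0.0
```

```bash
python3 st.py; python3 - <<'E'
from bench import eyes
import cv2,pickle,numpy as np
s=eyes.snapshot("wrist"); pickle.dump(s,open("w8.pkl","wb"))
c=eyes.snapshot("scene")["image"][140:290,200:400]
a=cv2.resize(s["image"][100:420,120:520],(480,384)); c=cv2.resize(c,(320,240),interpolation=cv2.INTER_CUBIC)
o=np.zeros((384,800,3),np.uint8);o[:,:480]=a;o[:240,480:]=c
cv2.imwrite("pics/w8.png",o)
E
```

```text
18.1167 [483.21  55.26  75.98] [-90.08   0.47 -12.75] F [-0.33 -0.79 -0.04] M [-0.01  0.    0.  ] 0.008465467465575317 j6 -76.79887150294724
force along press x,y: -0.14818338930036928 -0.8382002741372022
```

View pics/w8.png

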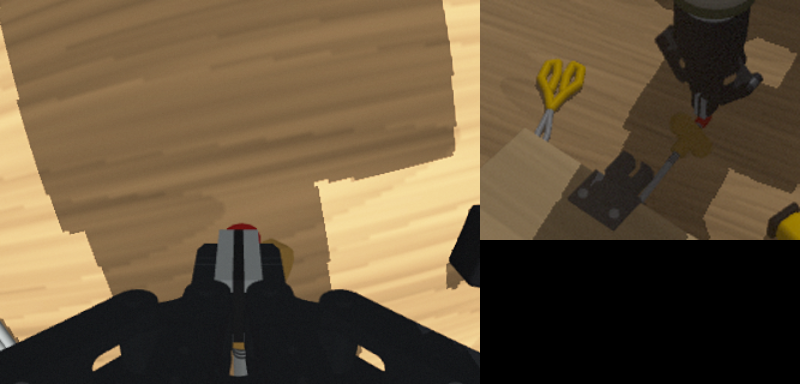

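The scene inset shows the bolt folded well down, with the cap just in front of the fingertips at crop (240,225). I'll estimate the angle.

```bash
python3 - <<'E'
from h import *
w=pickle.load(open("w8.pkl","rb"));k=np.radians(12.7);f=np.array([-np.cos(k),np.sin(k)])
for off in (7,-7):
  for t in range(48,90,5):
    T_=np.radians(t);c,s=np.cos(T_),np.sin(T_);z=35+143.2*c+off*s;D=143.2*s-off*c;p=wz(w,320,286,z)[:2]-[614.5,27.2]
    print(off,t,"ray",round(p@f,1),"bolt",round(D,1))
E
```

```text
7 48 ray 170.3 bolt 101.7
7 53 ray 166.3 bolt 110.2
7 58 ray 162.0 bolt 117.7
7 63 ray 157.4 bolt 124.4
7 68 ray 152.6 bolt 130.2
7 73 ray 147.6 bolt 134.9
7 78 ray 142.5 bolt 138.6
7 83 ray 137.2 bolt 141.3
7 88 ray 131.8 bolt 142.9
-7 48 ray 165.8 bolt 111.1
-7 53 ray 161.5 bolt 118.6
-7 58 ray 156.9 bolt 125.1
-7 63 ray 152.0 bolt 130.8
-7 68 ray 147.0 bolt 135.4
-7 73 ray 141.8 bolt 139.0
-7 78 ray 136.6 bolt 141.5
-7 83 ray 131.2 bolt 143.0
-7 88 ray 125.8 bolt 143.4
```

The angle is about 75–80°, well past 57°. I'll lift away and check.

Request:
{"name": "move_arm", "arguments": {"motion": "-0.3 0 2 0 0 0; -1 0 5 0 0 0; -3 0 9 0 0 0; -6 -3 13 0 0 0; -8 -7 16 0 0 0; -10 -11 18 0 0 0; -12 -15 18 0 0 0; -12 -15 18 0 0 0; -12 -15 18 0 0 0; -12 -15 18 0 0 0"}}

```text
time: 19.05
tool_pos: [364.3, -96.7, 258.8]
tcp_rot: [-90.1, 0.2, -13.0]
ft_force: [0.0, 0.9, -1.0]
finger_gap: 0.0
```

```bash
python3 st.py; python3 - <<'E'
from bench import eyes
import cv2,pickle,numpy as np
from h import T,S
out=[]
for n,o in(("top",T),("scene",S)):
    s=eyes.snapshot(n); pickle.dump(s,open(n+"9.pkl","wb"));out.append(s["image"])
    d=cv2.absdiff(s["image"],o["image"]).max(2)
    hsv=lambda i:cv2.inRange(cv2.cvtColor(i,cv2.COLOR_BGR2HSV),(20,200,90),(32,255,255))
    print(n,"yellow px moved",int((hsv(s["image"])!=hsv(o["image"])).sum()),"of",int((hsv(o["image"])>0).sum()))
cv2.imwrite("pics/fin.png",np.hstack([cv2.resize(out[0][60:340,180:480],(420,392)),cv2.resize(out[1][140:400,190:460],(380,366))[:, :][0:366]] if False else [cv2.resize(out[0][60:340,180:480],(400,373)),cv2.resize(out[1][140:392,190:460],(400,373))]))
E
```

```text
19.05 [364.26 -96.73 258.85] [-90.08   0.18 -13.04] F [ 0.01  0.92 -1.04] M [-0.02 -0.04 -0.02] 0.04396126292587355 j6 -99.53459455755514
force along press x,y: -0.19016188011909846 0.9030432948468505
top yellow px moved 32 of 2853
scene yellow px moved 562 of 2395
```

View pics/fin.png

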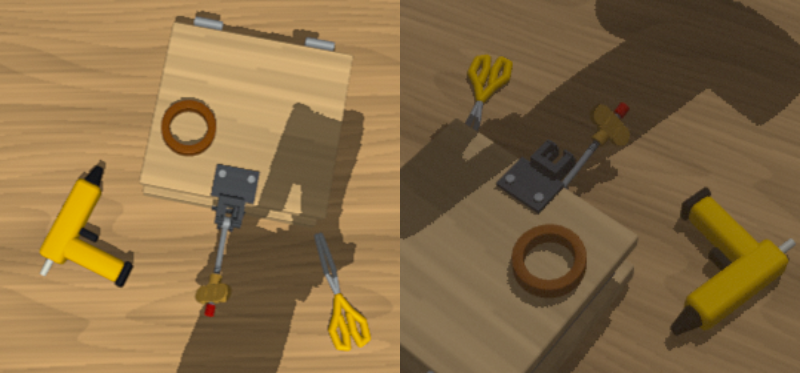

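The picture shows the bolt folded down in front of the press, cap at top-view crop (210,311). The tape, scissors and glue gun haven't moved; the colour difference in the scene view is shadow. One angle check, then hand in.

```bash
python3 - <<'E'
from h import *
from bench import r
k=np.radians(12.7);f=np.array([-np.cos(k),np.sin(k)])
a=[]
for t in np.arange(40,90,.5):
    c,s=np.cos(np.radians(t)),np.sin(np.radians(t));a.append((abs((atz(T,337.5,293.5,35+137*c)[:2]-[614.5,27.2])@f-137*s),t))
print(sorted(a)[:3]); th=min(a)[1]
if th>62: print("handed in",r.hand_in())
E
```

```text
[(np.float64(0.025174635657066347), np.float64(76.0)), (np.float64(0.29586762920718), np.float64(75.5)), (np.float64(0.33615200331067285), np.float64(76.5))]
the job is handed in; nothing more can be done
handed in None
```

The bolt is out of the slot and folded down in front of the press, and the job is handed in (arm clock at about 19 s of the 72 s; no verdict is reported).

**What I did**
- I turned the nut back about 180° in all, regripping on one wing partway because the collar and the cap crowded the pads.
- Small test pulls told me when the collar was free. The first two climbed past 5 N (7.1 and 5.8 N), so I eased off and turned 22° more each time. On the third the force stayed at 4–5 N while the bolt moved out.
- I swung the bolt out with the tool, let go, pushed it further down by the cap and lifted clear.

**Last checks**
- **Bolt angle:** the top view puts it at about 76° and the wrist view at about 74–80°; 57° is needed.
- **Bystanders:** the scissors, glue gun and tape roll look unmoved. In the top view only 32 of 2853 yellow pixels differ. The scene view differs by 562 of 2395; I put that down to the arm's shadow, but did not test it.
- **Robot:** wrist force is about 1 N and the arm is well clear of the press.

**What went wrong**
- **Force spike:** during the swing the elbow reached the end of its range, reading 143.127° against a limit of 143.12°. The wrist force rose to about 76 N of the 120 N allowed, so I released at once and it dropped to zero.
- **Angle estimate:** I had put the bolt at 47–53° before the final push. The push met no measurable force when I checked, yet the bolt ended at about 76°, so those estimates may have been low.

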